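# Right the toppled jar and close up the jar rack

### The job

In the sloped two-lane rack one storage jar has toppled forward onto the front rail. Stand it upright again in its lane, then see that both front jars are slid down their lanes until each rests against the jar behind it, all four jars standing upright. Do not knock over any other jar, and leave the timer and the spice tin where they are.

Things in the scene. Friction and masses are not known exactly. Their poses are not given: they have to be found in the camera images.
- rack: Fixed wooden rack, 265 mm long (x, away from the robot), 200 mm wide (y, left). Two lanes along x with middles at y = +46 and -46 mm, each 84 mm wide between walls 26 to 30 mm high. Origin on the worktop, 35 mm below the lane floor's surface; z up. The floor slopes down toward +x at 0.06 rad; jars do not slide on it by themselves.
- rack_rail (a point): Middle (y = 0) of the front rail, a 12 mm rod across both lanes at the rack's front, at rack x = -122, z = 94 mm; its top is 58 mm above the lane floor.
- rack_stop (a point): Foot of the back stop's face, in the middle of the rack's width (rack x = 119, z = 28 mm). The stop is square to the sloping floor and 72 mm high.
- toppled_jar: Clear clip-top jar with sugar, like the other three: 73 mm across (76 over the clip), 129 mm tall, lid 60 mm wide and fixed shut, about 0.36 kg. Origin: centre of its underside; z from foot to lid. It leans on the front rail toward the robot, 0.78 rad off vertical, in either lane. From about 0.45 rad it swings onto its foot and, unless steadied, on over backward. Standing: 0.06 rad back.
- front_jar: Clear clip-top jar with sugar, like the other three: 73 mm across (76 over the clip), 129 mm tall, lid 60 mm wide and fixed shut, about 0.36 kg. Origin: centre of its underside; z from foot to lid. The other front jar, standing in the other lane with about 40 mm of gap to the jar behind it.
- back_jar_left: Clear clip-top jar with sugar, like the other three: 73 mm across (76 over the clip), 129 mm tall, lid 60 mm wide and fixed shut, about 0.36 kg. Origin: centre of its underside; z from foot to lid. Stands against the back stop in the left (+y) lane.
- back_jar_right: Clear clip-top jar with sugar, like the other three: 73 mm across (76 over the clip), 129 mm tall, lid 60 mm wide and fixed shut, about 0.36 kg. Origin: centre of its underside; z from foot to lid. Stands against the back stop in the right (-y) lane.
- timer: Round kitchen timer, 66 mm wide and 50 mm tall, standing to the left of the rack; origin at the centre of its underside. Leave it.
- spice_tin: Round spice tin, 46 mm wide and 48 mm tall, standing to the left of the rack; origin at the centre of its underside. Leave it.
Mind the look-alikes: they are no part of the job. What is shaped like the back_jar_right but yellow is not meant.

How it is judged:
On the way:
1. the toppled jar stands upright on its lane floor (angle between toppled_jar's own z axis and vertical below 0.15 rad and z of toppled_jar in the frame of rack between 0.015 and 0.045 m), for 0.2 s.
At the end, for the whole second after the job is handed in: All four jars stand upright in the rack (within 0.15 rad of vertical; the floor itself slopes 0.06) and at rest, the back jars within 8 mm of their place at the back stop, each front jar against the jar behind it (centres under 81 mm apart; touching is 72 to 76) (angle between each of toppled_jar, front_jar, back_jar_left, back_jar_right's own z axis and vertical below 0.15 rad and linear speed of each of toppled_jar, front_jar, back_jar_left, back_jar_right below 0.02 m/s and x of toppled_jar in the frame of rack between 0.0009 and 0.0879 m and y of toppled_jar in the frame of rack between -0.06 and 0.06 m and z of each of toppled_jar, front_jar, back_jar_left, back_jar_right in the frame of rack below 0.045 m and x of front_jar in the frame of rack between 0.0009 and 0.0879 m and y of front_jar in the frame of rack between -0.06 and 0.06 m and x of back_jar_left in the frame of rack between 0.0739 and 0.0879 m and y of back_jar_left in the frame of rack between -0.06 and 0.06 m and x of back_jar_right in the frame of rack between 0.0739 and 0.0879 m and y of back_jar_right in the frame of rack between -0.06 and 0.06 m and (distance between toppled_jar and back_jar_left below 0.081 m or distance between toppled_jar and back_jar_right below 0.081 m) and (distance between front_jar and back_jar_left below 0.081 m or distance between front_jar and back_jar_right below 0.081 m)).
It fails at once if another jar is knocked over (angle between any of front_jar, back_jar_left, back_jar_right's own z axis and vertical above 0.7 rad).
It fails at once if the timer or the spice tin is shifted more than 20 mm (distance of any of timer, spice_tin from where it was at the start of the episode above 0.02 m).
It also fails if it takes over 54 s, if anything falls off the work surface, if the arm or the gripper's body presses on something with over 40 N, if the wrist force passes 120 N, or if a joint passes its speed limit or range.

### The arm

A 7-joint arm with a two-finger parallel gripper is mounted at the origin on a cart in front of the work surface, level with it; the furniture and walls round the work are solid. World frame = base frame: x ahead of the robot, y to its left, z up, the work surface at z = 0. Lengths are in m, angles in rad, forces in N, time in s.
With the tool pointing down it reaches from about 0.4 to 0.85 m from the base axis. Payload 10.4 kg.
Tool frame: the origin (TCP) lies at the centre of the arm's flange, where the gripper is bolted on; the fingertips stand 173 mm ahead of it and the grasp point (between the pads) lies 155 mm ahead of it; z points along the fingers, y is the line along which they close (so a half turn about z gives the same grasp; the last joint's range is limited). The gripper opens to 85 mm and grips with 20 to 120 N. Pads are 22 mm wide; open, the fingers measure 114 mm over their backs; the gripper's body (76 mm by 85 mm) begins 54 mm behind the grasp point. The pads swing forward as they close: fully open they stand 13 mm farther back than shut.
Start: joints at [-1.21, 0.332, -0.065, 1.46, 0.022, 1.35, -0.088], TCP at [0.234, 0.58, 0.405] pointing down, gripper open.
Joint ranges: [-2.6, 2.6], [-0.5, 2.12], [-1.47, 1.34], [0.16, 2.42], [-1.27, 4.41], [0.06, 2.06], [-2.6, 2.6]. Speed limits (rad/s): [2.22, 2.22, 2.79, 2.79, 3.14, 3.14, 3.14].

### API

Orientations are given as a unit quaternion [x, y, z, w].
In Python, from workcell import manip, viewer, finder gives the robot as it stands.
- The arm moves only by the tool arm_command, never from a script. Its argument "plan" is a list of rows, each an object with "dp": the shift along the tool's x, y, z in mm, a list of three; "spin": the turn about the tool's z in rad. A call has 1 to 5 rows; each row shifts and turns the commanded pose from where the row before left it, along the tool's axes as they then stand; what a row does not reach is not made up. A row lasts 1/10 s, in which the tool goes at most 50 mm and 8.59 degrees, less where a joint would pass 70% of its speed; a pose out of reach is approached as far as the arm can. A call is refused whole if a number of a shift passes 50 or a number of a turn 0.15, either way. A call with a gripper value outside its range is refused whole. "grip" is the closure, from -1 (fully open) to 1 (shut), set as the call begins (left out, the last holds). The fingers move at their own pace and stop on an object; "newtons" is the grip in N (left out, the last holds). Time passes only in rows, so rows that do not move let the fingers close. It gives the time, the measured TCP pose, the force, the opening and the grip force at its end, in the units of the state.
- manip.get_obs(): the state, without advancing time (a new reading comes with each control period).
- viewer.camera(name): name is "side" or "top"; returns the picture (400x640x3 uint8, blue, green, red); there is no depth.
- viewer.camera_params(name): a dict with "vertical_fov" (degrees; the focal length in pixels is half the picture's height over the tangent of half this angle, whatever the lens; pixels are square), "cx", "cy" (the principal point, pixels), "R" (3x3) and "t" (3): a world point X has camera coordinates R X + t. Camera axes: x right, y down, z forward; pixel columns grow to the right and rows downward; lengths in m; the calibration is good to about 2 mm. A picture is of the moment at which its call begins. camera_params takes no time and is no camera call.
- manip.hand_in(): hands the job in; it is judged then, once.
Trained networks look in the newest picture that a camera, given by its name, has taken for a name from the list of things; names that differ only in an ending like _2 or _b are one class to them, and where a whole thing is asked for, a point or a joint stands for the part that bears it (a point fixed in the world has none). Each returns a list of dicts, best first, with "score" (0 to 1); they miss things now and then, are a little off and sometimes report something else, mostly with a low value. They report only what shows in the picture. A call takes as long as a camera call. They do not tell look-alikes from the thing itself.
- finder.find_in(camera, thing): "position" ([x, y, z] in m, in world coordinates, good to about 4 mm: the middle of the surface that is visible of it).
The state is a dict: "clock": time; "joint_pos": joint angles; "joint_velocities": joint speeds; "tau": joint torques, N m; "position": TCP position; "ee_rot": TCP orientation; "ft_force": force on the tool from outside, world axes, zero at the start; "torque": the same for the moment, N m; "grip_width": opening from 0.0 (shut) to 1.0 (fully open); "grasp_force": force on a finger pad.
Only numpy, scipy, OpenCV 4.12 (cv2) and the standard library are available. Lean on these libraries where they do the work, as an engineer would, in place of code of your own. Each camera call takes 0.05 s, during which the arm holds its last target. There are 200 camera calls.

## Working session

There is one attempt and no reset: what is moved stays moved. The work goes in short steps, Python scripts to look and compute and a tool call to move; the robot and the scene stay as the last step left them, time stands still between calls to the robot, and variables do not carry over. Pictures are saved under pics/ and viewed, at most 12 in all, crops included, and the job is handed in when it is done.

Besides the shell and the picture viewer there is one more tool, called after "Request:" as name(argument=value, ...) on one line, values as JSON. arm_command: Moves the arm, as the interface text tells. Its arguments: {"type":"object","properties":{"plan":{"type":"array","items":{"type":"object","properties":{"dp":{"type":"array","items":{"type":"number"}},"spin":{"type":"number"}}}},"grip":{"type":"number"},"newtons":{"type":"number"}},"required":["plan"]}

```bash
mkdir -p pics
python3 - <<'E'
from workcell import manip, viewer, finder
import cv2,numpy as np
o=manip.get_obs(); print(o)
for c in("side","top"):
    cv2.imwrite(f"pics/{c}0.png",viewer.camera(c)); p=viewer.camera_params(c); print(c,p)
    for n in("rack","rack_rail","rack_stop","toppled_jar","front_jar","back_jar_left","timer","spice_tin"):
        print(n,[(np.round(d["position"],3).tolist(),round(d["score"],2)) for d in finder.find_in(c,n)][:6])
E
```

```text
{'clock': 0.0, 'joint_pos': array([-1.20960312,  0.33288766, -0.0646957 ,  1.46096616,  0.02160081,
        1.34990232, -0.08850227]), 'joint_velocities': array([-0.00052646,  0.00015347, -0.00063877, -0.00056996,  0.00222067,
        0.00073473,  0.00142248]), 'tau': array([-8.91305499e-04, -6.25447154e+01,  4.84644959e-02, -3.91619432e+01,
        1.61033770e-02,  9.71461268e-03, -4.83292740e-05]), 'position': array([0.23397207, 0.57940878, 0.40389402]), 'ee_rot': array([ 1.90713440e-01,  9.81645478e-01, -7.26433475e-04, -1.04911104e-04]), 'ft_force': array([-0.01263264,  0.05263212, -0.89929171]), 'torque': array([ 0.02442222,  0.03649793, -0.03988024]), 'grasp_force': 0.0, 'grip_width': 1.0011825448974858}
side {'vertical_fov': 56.81486440943646, 'cx': 312.3365454403167, 'cy': 197.41610396655113, 'R': array([[-0.937601  , -0.34752528,  0.01142538],
       [-0.23449989,  0.60772113, -0.75873897],
       [ 0.25673753, -0.71407367, -0.65129458]]), 't': array([0.65961648, 0.08683849, 0.88999266])}
rack [([0.614, 0.108, 0.051], 0.58)]
rack_rail [([0.609, 0.106, 0.049], 0.68)]
rack_sto
[... 186 characters left out ...]
, 0.034], 0.8)]
spice_tin [([0.737, 0.216, 0.04], 0.92)]
top {'vertical_fov': 51.32069051316289, 'cx': 320.1222009214704, 'cy': 202.2000704072771, 'R': array([[ 0.02313425, -0.99968999,  0.00920526],
       [-0.99734435, -0.02371406, -0.06886137],
       [ 0.06905832, -0.00758776, -0.99758377]]), 't': array([0.1623775 , 0.64014503, 0.88709771])}
rack [([0.66, 0.066, 0.04], 0.97)]
rack_rail [([0.654, 0.068, 0.04], 0.8)]
rack_stop [([0.654, 0.069, 0.034], 0.6)]
toppled_jar [([0.588, 0.054, 0.11], 0.57)]
front_jar [([0.656, 0.07, 0.042], 0.7), ([0.644, 0.12, 0.092], 0.62)]
back_jar_left [([0.755, 0.09, 0.08], 0.55)]
timer [([0.652, 0.228, 0.027], 0.88)]
spice_tin [([0.743, 0.203, 0.045], 0.97)]
```

View pics/top0.png

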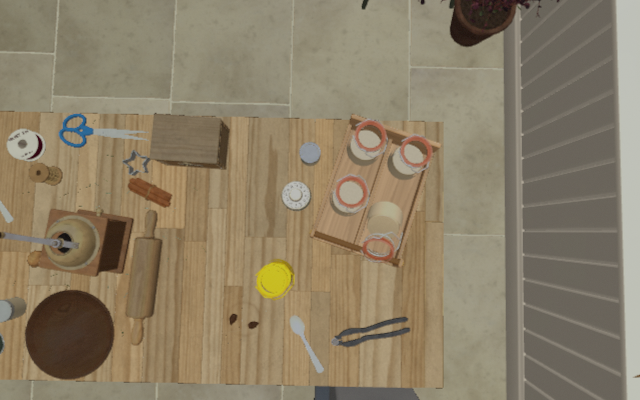

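View pics/side0.png

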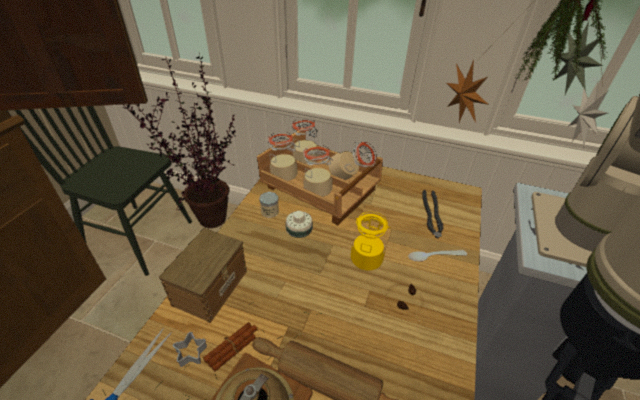

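The top view shows the rack with its rail from about (315,235) to (398,263) and its stop from (352,120) to (438,147). The toppled jar is in the right lane with its lid at about (380,247). The standing lids are at (369,138), (415,153) and (350,193), and the yellow decoy at (275,280) is outside the rack. The side view agrees. I'll zoom in next.

Run:
```python
import cv2
im=cv2.imread("pics/top0.png")[110:270,300:450]
cv2.imwrite("pics/topc.png",cv2.resize(im,None,fx=3.7,fy=3.7,interpolation=cv2.INTER_CUBIC))
im=cv2.imread("pics/side0.png")[110:225,250:390]
cv2.imwrite("pics/sidec.png",cv2.resize(im,None,fx=5,fy=5,interpolation=cv2.INTER_CUBIC))
```

```text
(no output)
```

View pics/topc.png

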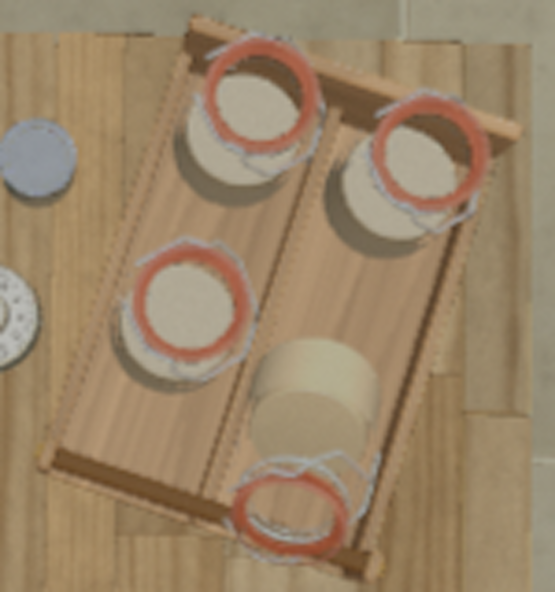

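View pics/sidec.png

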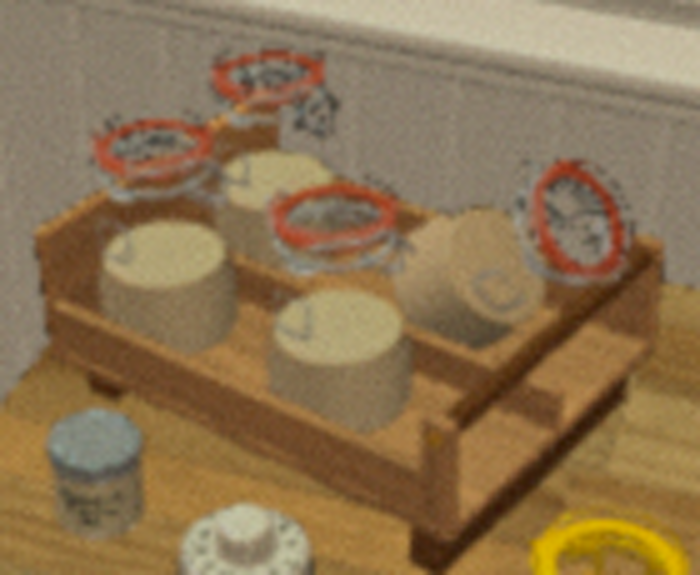

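The crops show lid rings at crop pixels (263,97), (430,153) and (192,302), and the toppled lid at (292,515). The rail posts are at (47,455) and (370,562), and the stop's top corners at about (190,35) and (515,140). The toppled jar leans over the rail in the right lane with its lid outward.

```bash
cat > h.py <<'E'
import numpy as np
from workcell import viewer
def ray(c,u,v):
    p=viewer.camera_params(c); f=200/np.tan(np.radians(p["vertical_fov"]/2)); R=np.array(p["R"]);t=np.array(p["t"])
    return -R.T@t, R.T@np.array([(u-p["cx"])/f,(v-p["cy"])/f,1])
def atz(c,u,v,z):
    o,d=ray(c,u,v); return o+d*(z-o[2])/d[2]
def tri(u1,v1,u2,v2):
    o1,d1=ray("top",u1,v1);o2,d2=ray("side",u2,v2)
    s=np.linalg.lstsq(np.c_[d1,-d2],o2-o1,rcond=None)[0]; a=o1+d1*s[0];b=o2+d2*s[1]
    return (a+b)/2,np.linalg.norm(a-b)
E
python3 - <<'E'
from h import *
T=lambda a,b:(300+a/3.7,110+b/3.7)
S=lambda a,b:(250+a/5,110+b/5)
P={"BL":((263,97),(153,150)),"BR":((430,153),(268,77)),"F":((192,302),(335,215)),"top":((292,515),(578,220)),
 "postL":((47,455),(440,425)),"postR":((372,562),(648,245))}
for n,(a,b) in P.items():
    X,e=tri(*T(*a),*S(*b)); print(n,X.round(4),round(e,4), atz("top",*T(*a),.155).round(4))
c=[tri(*T(*P[k][0]),*S(*P[k][1]))[0] for k in P]
v=(c[1]-c[0]); print("yaw from back",np.arctan2(v[0],-v[1]),np.linalg.norm(v))
v=(c[5]-c[4]); print("yaw from posts",np.arctan2(v[0],-v[1]),np.linalg.norm(v))
v=c[0]-c[2];print("yaw BL-F",np.arctan2(v[1],v[0]),np.linalg.norm(v))
v=c[1]-c[3];print("yaw BR-T",np.arctan2(v[1],v[0]),np.linalg.norm(v))
E
```

```text
BL [0.7587 0.0835 0.138 ] 0.0022 [0.7537 0.0853 0.155 ]
BR [ 0.7307 -0.0035  0.1396] 0.0014 [ 0.727 -0.     0.155]
F [0.6491 0.1191 0.1478] 0.0006 [0.6481 0.1196 0.155 ]
top [0.5427 0.0652 0.1372] 0.002 [0.5425 0.0677 0.155 ]
postL [0.5705 0.1916 0.0987] 0.0026 [0.5695 0.1908 0.155 ]
postR [0.5156 0.0157 0.0974] 0.001 [0.5201 0.0275 0.155 ]
yaw from back -0.3113075726395657 0.09140462500966563
yaw from posts -0.3025271702421191 0.18429405073654098
yaw BL-F -0.31398042971652945 0.11569243106930077
yaw BR-T -0.3506843659606786 0.20022821082250294
```

Request:
arm_command(plan=[{"dp": [0,0,0],"spin": -0.075},{"dp": [-35,-31,0]},{"dp": [-35,-31,0]},{"dp": [-35,-31,0]},{"dp": [-35,-31,0]}], grip=-1, newtons=30)

```text
invalid input at $.plan[1]: expected keys dp, spin
```

Request:
arm_command(plan=[{"dp": [-35,-31,0]},{"dp": [-35,-31,0]},{"dp": [-35,-31,0]},{"dp": [-35,-31,0]},{"dp": [-35,-31,0]}])

```text
invalid input at $.plan[0]: expected keys dp, spin
```

Request:
arm_command(plan=[{"dp": [-35,-31,0]},{"dp": [-20,-31,0]},{"dp": [0,0,0]},{"dp": [0,0,0]}])

```text
invalid input at $.plan[0]: expected keys dp, spin
```

Request:
arm_command(plan=[{"dp": [0,0,0],"spin": -0.075},{"dp": [-35,-31,0],"spin": 0},{"dp": [-35,-31,0],"spin": 0},{"dp": [-35,-31,0],"spin": 0},{"dp": [-35,-31,0],"spin": 0}], grip=-1, newtons=30)

```text
clock: 1.4
position: [0.3304, 0.4171, 0.4048]
ee_rot: [0.154, 0.988, 0.0, 0.0]
ft_force: [1.5, -0.5, 0.7]
grip_width: 1.0
grasp_force: 0.0
```

Request:
arm_command(plan=[{"dp": [-35,-31,0],"spin": 0},{"dp": [-35,-31,0],"spin": 0},{"dp": [-35,-31,0],"spin": 0},{"dp": [-35,-31,0],"spin": 0},{"dp": [-35,-31,0],"spin": 0}])

```text
clock: 1.9
position: [0.4499, 0.2161, 0.405]
ee_rot: [0.154, 0.988, 0.0, 0.0]
ft_force: [0.3, 1.2, 0.5]
grip_width: 1.001
grasp_force: 0.0
```

Request:
arm_command(plan=[{"dp": [-35,-31,0],"spin": 0},{"dp": [-20,-31,0],"spin": 0},{"dp": [0,0,0],"spin": 0},{"dp": [0,0,0],"spin": 0}])

```text
clock: 2.3
position: [0.483, 0.1417, 0.4048]
ee_rot: [0.155, 0.988, 0.0, 0.0]
ft_force: [0.1, 0.6, -0.1]
grip_width: 1.005
grasp_force: 0.0
```

Request:
arm_command(plan=[{"dp": [-38,-27,0],"spin": 0},{"dp": [-38,-28,0],"spin": 0},{"dp": [0,0,40],"spin": 0},{"dp": [0,0,25],"spin": 0},{"dp": [0,0,0],"spin": 0}])

```text
clock: 2.8
position: [0.5373, 0.0683, 0.3364]
ee_rot: [0.153, 0.988, -0.001, -0.003]
ft_force: [-0.2, 1.0, 0.7]
grip_width: 1.002
grasp_force: 0.0
```

Run:
```python
import cv2,numpy as np
from workcell import viewer,manip
a=viewer.camera("top")[140:280,290:440];b=viewer.camera("side")[60:225,250:410]
print(manip.get_obs()["position"])
a=cv2.resize(a,(429,400),interpolation=3);b=cv2.resize(b,(388,400),interpolation=3)[:, :371]
cv2.imwrite("pics/g1.png",np.hstack([a,b]))
```

```text
[0.53853779 0.06812568 0.34030296]
```

View pics/g1.png

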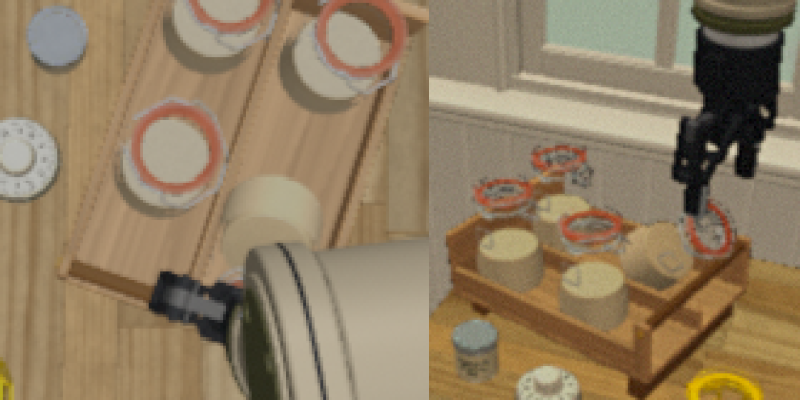

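The open gripper is above the toppled lid: the left finger is at (195,310) in the left panel, beside the lid, and the side panel shows both fingertips just over the ring at (705,215). I'll descend and grip.

Request:
arm_command(plan=[{"dp": [0,2,20],"spin": 0},{"dp": [0,0,15],"spin": 0},{"dp": [0,0,8],"spin": 0},{"dp": [0,0,0],"spin": 0},{"dp": [0,0,0],"spin": 0}])

```text
clock: 3.4
position: [0.5396, 0.0689, 0.298]
ee_rot: [0.154, 0.988, 0.0, 0.001]
ft_force: [-0.5, -0.3, 0.3]
grip_width: 1.003
grasp_force: 0.0
```

Request:
arm_command(plan=[{"dp": [0,0,0],"spin": 0},{"dp": [0,0,0],"spin": 0},{"dp": [0,0,0],"spin": 0},{"dp": [0,0,0],"spin": 0},{"dp": [0,0,0],"spin": 0}], grip=1, newtons=30)

```text
clock: 3.9
position: [0.5394, 0.0687, 0.2971]
ee_rot: [0.154, 0.988, 0.0, 0.0]
ft_force: [0.2, 0.3, 3.4]
grip_width: 0.671
grasp_force: 32.1
```

Request:
arm_command(plan=[{"dp": [-13.5,-1,-6.5],"spin": 0},{"dp": [0,0,0],"spin": 0},{"dp": [-14,-1,-4.5],"spin": 0},{"dp": [0,0,0],"spin": 0},{"dp": [-14.5,-1,-2.5],"spin": 0}], newtons=22)

```text
clock: 4.4
position: [0.5772, 0.0539, 0.3099]
ee_rot: [0.153, 0.988, 0.0, -0.001]
ft_force: [-2.0, 2.7, 7.9]
grip_width: 0.674
grasp_force: 33.2
```

Request:
arm_command(plan=[{"dp": [0,0,0],"spin": 0},{"dp": [-14.5,-1,-1],"spin": 0},{"dp": [0,0,0],"spin": 0},{"dp": [-14.5,-1,1],"spin": 0},{"dp": [0,0,0],"spin": 0}])

```text
clock: 4.9
position: [0.6064, 0.0425, 0.312]
ee_rot: [0.154, 0.988, 0.001, 0.002]
ft_force: [0.2, 1.8, 14.2]
grip_width: 0.672
grasp_force: 34.1
```

Run:
```python
import cv2,numpy as np
from workcell import viewer,manip
a=viewer.camera("top")[110:250,300:450];b=viewer.camera("side")[60:225,250:410]
a=cv2.resize(a,(429,400),interpolation=3);b=cv2.resize(b,(388,400),interpolation=3)[:, :371]
cv2.imwrite("pics/g2.png",np.hstack([a,b]))
```

```text
(no output)
```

View pics/g2.png

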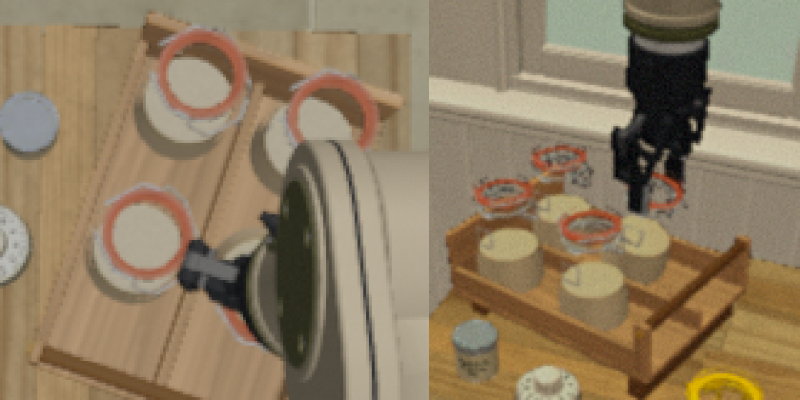

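The jar is pivoting up as planned: in the side panel the lid is at (665,190) and about 20° of lean remains. The left finger at (190,265) clears the front jar's ring. I'll continue along the arc a little higher, because the floor force is building.

Request:
arm_command(plan=[{"dp": [-7,-1,-1],"spin": 0},{"dp": [-7,-1,0],"spin": 0},{"dp": [-7,-1,1],"spin": 0},{"dp": [-7,-1,2],"spin": 0},{"dp": [0,0,0],"spin": 0}])

```text
clock: 5.5
position: [0.6319, 0.03, 0.3086]
ee_rot: [0.154, 0.988, 0.001, 0.001]
ft_force: [1.8, 4.2, 7.4]
grip_width: 0.677
grasp_force: 34.7
```

Run:
```python
import cv2,numpy as np
from workcell import viewer,manip
a=viewer.camera("top")[110:250,300:450];b=viewer.camera("side")[60:225,250:410]
a=cv2.resize(a,(429,400),interpolation=3);b=cv2.resize(b,(388,400),interpolation=3)[:, :371]
cv2.imwrite("pics/g3.png",np.hstack([a,b])); o=manip.get_obs(); print(o["position"],o["ft_force"],o["torque"])
```

```text
[0.63158563 0.03016594 0.30867644] [2.55306279 3.17513212 6.9077429 ] [ 1.16497734 -0.54515995 -0.1161184 ]
```

View pics/g3.png

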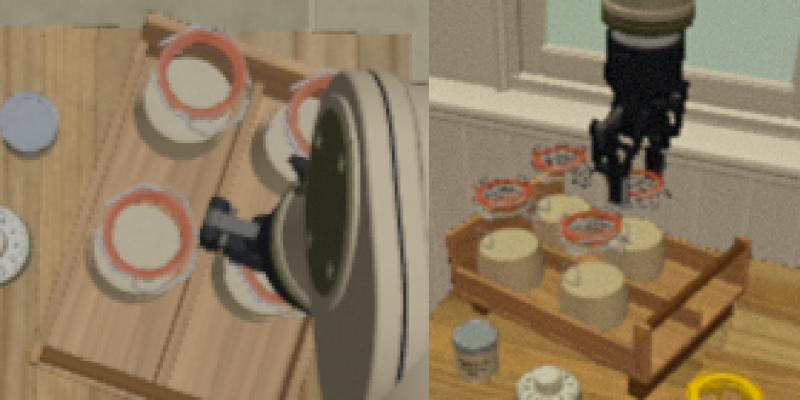

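It is nearly upright: ring at (640,183) directly above the sugar at (640,230) in the side panel, with a slight lean toward the robot left. I'll keep holding and slide it forward toward the back jar, about 31 mm.

Request:
arm_command(plan=[{"dp": [-5,-1,-1],"spin": 0},{"dp": [-5,0,0],"spin": 0},{"dp": [-5,0,0.5],"spin": 0},{"dp": [-5,0,0.5],"spin": 0},{"dp": [0,0,0],"spin": 0}])

```text
clock: 6.1
position: [0.6499, 0.0224, 0.3076]
ee_rot: [0.154, 0.988, -0.0, -0.0]
ft_force: [-1.3, -0.3, -1.5]
grip_width: 0.673
grasp_force: 33.1
```

Request:
arm_command(plan=[{"dp": [-4,0,0.5],"spin": 0},{"dp": [-4,0,0],"spin": 0},{"dp": [-2,0,0],"spin": 0},{"dp": [-1,0,0],"spin": 0},{"dp": [0,0,0],"spin": 0}])

```text
clock: 6.6
position: [0.66, 0.0197, 0.3074]
ee_rot: [0.154, 0.988, 0.0, -0.0]
ft_force: [-1.2, -0.4, -2.8]
grip_width: 0.671
grasp_force: 33.0
```

Run:
```python
import cv2,numpy as np
from workcell import viewer,manip
a=viewer.camera("top")[110:250,300:450];b=viewer.camera("side")[60:225,250:410]
a=cv2.resize(a,(429,400),interpolation=3);b=cv2.resize(b,(388,400),interpolation=3)[:, :371]
cv2.imwrite("pics/g4.png",np.hstack([a,b])); o=manip.get_obs(); print(o["position"],o["ft_force"],o["torque"])
```

```text
[0.65987861 0.01967435 0.30748941] [-1.91394013  1.35451475 -3.3561348 ] [0.14166368 0.38562291 0.01642443]
```

View pics/g4.png

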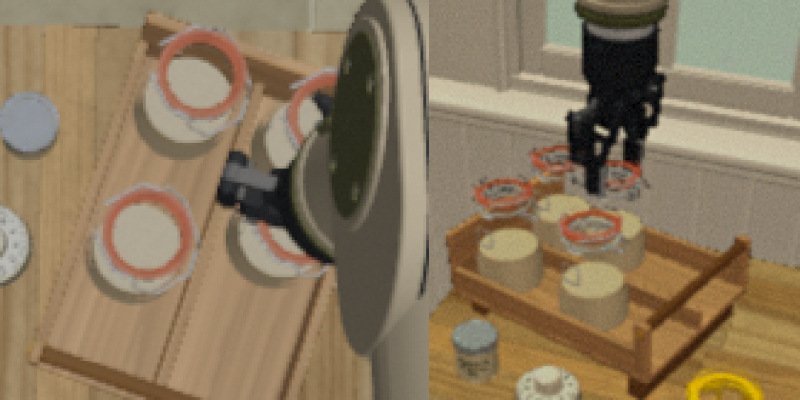

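The jar hangs lightly in the grip, upright and close behind the back jar: in the left panel its ring is partly visible around (300,225), and the side panel shows it at (615,178). I'll lower it, release with partial opening, rise and look.

Request:
arm_command(plan=[{"dp": [0,0,1.5],"spin": 0},{"dp": [0,0,1.5],"spin": 0},{"dp": [0,0,0],"spin": 0}])

```text
clock: 7.0
position: [0.6606, 0.0193, 0.3062]
ee_rot: [0.154, 0.988, 0.0, 0.002]
ft_force: [-0.4, 0.0, 5.1]
grip_width: 0.672
grasp_force: 33.6
```

Request:
arm_command(plan=[{"dp": [0,0,0],"spin": 0},{"dp": [0,0,0],"spin": 0},{"dp": [0,0,0],"spin": 0},{"dp": [0,0,0],"spin": 0}], grip=-0.7)

```text
clock: 7.4
position: [0.66, 0.0196, 0.3046]
ee_rot: [0.154, 0.988, 0.0, 0.0]
ft_force: [-0.8, -0.2, -0.9]
grip_width: 0.853
grasp_force: 0.0
```

Request:
arm_command(plan=[{"dp": [0,0,-15],"spin": 0},{"dp": [0,0,-35],"spin": 0},{"dp": [40,0,-20],"spin": 0},{"dp": [45,0,0],"spin": 0},{"dp": [45,0,0],"spin": 0}])

```text
clock: 7.9
position: [0.535, 0.0592, 0.3763]
ee_rot: [0.154, 0.988, 0.0, 0.001]
ft_force: [0.2, 0.1, -0.3]
grip_width: 0.851
grasp_force: 0.0
```

Request:
arm_command(plan=[{"dp": [45,0,0],"spin": 0},{"dp": [30,0,0],"spin": 0},{"dp": [0,0,0],"spin": 0}])

```text
clock: 8.2
position: [0.4621, 0.083, 0.3761]
ee_rot: [0.152, 0.988, 0.001, 0.0]
ft_force: [0.1, 0.0, -0.3]
grip_width: 0.848
grasp_force: 0.0
```

Run:
```python
import cv2,numpy as np
from workcell import viewer,manip
a=viewer.camera("top")[110:250,300:450];b=viewer.camera("side")[100:220,250:380]
a=cv2.resize(a,(429,400),interpolation=3);b=cv2.resize(b,(371,342),interpolation=3);b=np.vstack([b,np.zeros((58,371,3),np.uint8)])
cv2.imwrite("pics/g5.png",np.hstack([a,b])); o=manip.get_obs(); print(o["position"],o["clock"])
```

```text
[0.46469292 0.08188004 0.37605922] 8.3
```

View pics/g5.png

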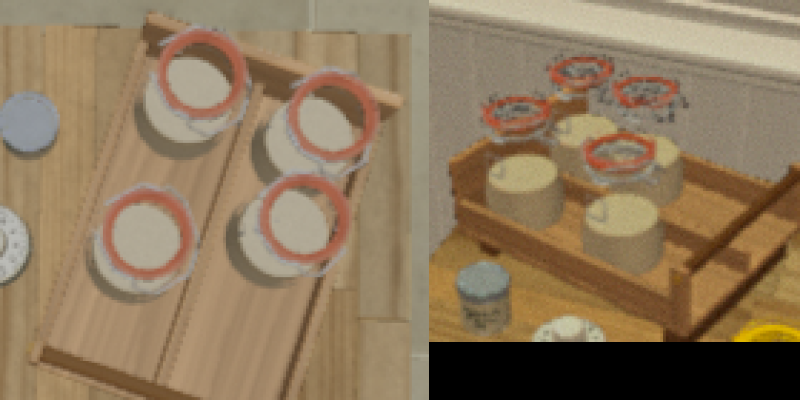

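All four jars now stand. In the left panel the rings are at (305,217) toppled, (332,115) BR, (148,234) F and (200,70) BL; in the right panel they are at (645,92), (580,72), (620,152) and (516,113). Next I'll compute the spacings.

```bash
cat >> h.py <<'E'
EX=np.array([.952,-.3055]);EY=np.array([.3055,.952])
def rep(P,tcp):
    for n,(a,z) in P.items():
        X=atz("top",*a,z)[:2]; d=X-tcp[:2]; print(n,X.round(4),"from tcp ex,ey mm",(d@EX*1000).round(1),(d@EY*1000).round(1))
E
python3 - <<'E'
from h import *
from workcell import manip
T=lambda a,b:(300+a/2.86,110+b/2.857)
S=lambda a,b:(250+(a-429)/2.854,100+b/2.85)
P={"T":((305,217),(645,92)),"BR":((332,115),(580,72)),"F":((148,234),(620,152)),"BL":((200,70),(516,113))}
for n in P: X,e=tri(*T(*P[n][0]),*S(*P[n][1])); print(n,X.round(4),round(e,4))
rep({"T":(T(*P["T"][0]),.143),"BR":(T(*P["BR"][0]),.139),"F":(T(*P["F"][0]),.145),"BL":(T(*P["BL"][0]),.139)},manip.get_obs()["position"])
E
```

```text
T [0.6627 0.015  0.1436] 0.0004
BR [ 0.7327 -0.0033  0.1397] 0.0012
F [0.6489 0.1193 0.147 ] 0.0012
BL [0.7598 0.0855 0.1403] 0.0012
T [0.6625 0.0148] from tcp ex,ey mm 208.8 -3.4
BR [ 0.7323 -0.0036] from tcp ex,ey mm 280.9 0.4
F [0.6485 0.119 ] from tcp ex,ey mm 163.6 91.5
BL [0.7607 0.0855] from tcp ex,ey mm 280.7 93.9
```

T and BR are 72 mm apart, so they touch. F needs to go about 44 mm forward, so I'll grip its lid next.

Request:
arm_command(plan=[{"dp": [-41,23,0],"spin": 0},{"dp": [-41,23,0],"spin": 0},{"dp": [-41,23,0],"spin": 0},{"dp": [-41,23,0],"spin": 0},{"dp": [0,0,0],"spin": 0}], grip=-1)

```text
clock: 8.8
position: [0.6535, 0.1209, 0.3708]
ee_rot: [0.153, 0.988, -0.002, -0.001]
ft_force: [-1.0, 0.7, -0.8]
grip_width: 1.001
grasp_force: 0.0
```

Request:
arm_command(plan=[{"dp": [0,0,25],"spin": 0},{"dp": [0,0,25],"spin": 0},{"dp": [0,0,10],"spin": 0},{"dp": [0,0,7],"spin": 0},{"dp": [0,0,0],"spin": 0}])

```text
clock: 9.3
position: [0.649, 0.1195, 0.3077]
ee_rot: [0.154, 0.988, -0.0, -0.0]
ft_force: [0.2, -0.2, -0.0]
grip_width: 0.999
grasp_force: 0.0
```

Request:
arm_command(plan=[{"dp": [0,0,0],"spin": 0},{"dp": [0,0,0],"spin": 0},{"dp": [0,0,0],"spin": 0},{"dp": [0,0,0],"spin": 0},{"dp": [0,0,0],"spin": 0}], grip=1, newtons=30)

```text
clock: 9.8
position: [0.6493, 0.1197, 0.3094]
ee_rot: [0.154, 0.988, 0.001, 0.001]
ft_force: [-0.4, 0.1, 6.2]
grip_width: 0.669
grasp_force: 31.4
```

Request:
arm_command(plan=[{"dp": [0,0,-2],"spin": 0},{"dp": [-8,0,0.5],"spin": 0},{"dp": [-10,0,0.5],"spin": 0},{"dp": [-10,0,0.5],"spin": 0},{"dp": [0,0,0],"spin": 0}])

```text
clock: 10.3
position: [0.6774, 0.1104, 0.3098]
ee_rot: [0.154, 0.988, 0.001, 0.002]
ft_force: [-1.7, 0.6, 9.6]
grip_width: 0.668
grasp_force: 33.5
```

Request:
arm_command(plan=[{"dp": [-8,0,0.5],"spin": 0},{"dp": [-4,0,0.5],"spin": 0},{"dp": [-2,0,0],"spin": 0},{"dp": [-2,0,0],"spin": 0},{"dp": [0,0,0],"spin": 0}])

```text
clock: 10.8
position: [0.6919, 0.106, 0.3084]
ee_rot: [0.154, 0.988, 0.0, 0.001]
ft_force: [-0.7, 0.6, 6.7]
grip_width: 0.664
grasp_force: 33.6
```

Request:
arm_command(plan=[{"dp": [0,0,0],"spin": 0},{"dp": [0,0,0],"spin": 0},{"dp": [0,0,0],"spin": 0},{"dp": [0,0,0],"spin": 0}], grip=-0.7)

```text
clock: 11.2
position: [0.6909, 0.1063, 0.3069]
ee_rot: [0.154, 0.988, -0.0, -0.0]
ft_force: [0.9, -0.7, -1.2]
grip_width: 0.846
grasp_force: 0.0
```

Request:
arm_command(plan=[{"dp": [0,0,-15],"spin": 0},{"dp": [0,0,-35],"spin": 0},{"dp": [40,0,-20],"spin": 0},{"dp": [45,0,0],"spin": 0},{"dp": [45,0,0],"spin": 0}])

```text
clock: 11.7
position: [0.5658, 0.1459, 0.3789]
ee_rot: [0.154, 0.988, 0.001, 0.001]
ft_force: [-0.5, 1.2, 0.2]
grip_width: 0.848
grasp_force: 0.0
```

Request:
arm_command(plan=[{"dp": [45,0,0],"spin": 0},{"dp": [30,0,0],"spin": 0},{"dp": [0,0,0],"spin": 0}])

```text
clock: 12.0
position: [0.4927, 0.1703, 0.3788]
ee_rot: [0.152, 0.988, 0.001, -0.0]
ft_force: [0.6, -0.8, 0.6]
grip_width: 0.851
grasp_force: 0.0
```

Run:
```python
import cv2,numpy as np
from workcell import viewer,manip
a=viewer.camera("top")[110:250,300:450];b=viewer.camera("side")[100:220,250:380]
a=cv2.resize(a,(429,400),interpolation=3);b=cv2.resize(b,(371,342),interpolation=3);b=np.vstack([b,np.zeros((58,371,3),np.uint8)])
cv2.imwrite("pics/g6.png",np.hstack([a,b])); o=manip.get_obs(); print(o["position"],o["clock"])
```

```text
[0.49547305 0.16867974 0.37862133] 12.1
```

View pics/g6.png

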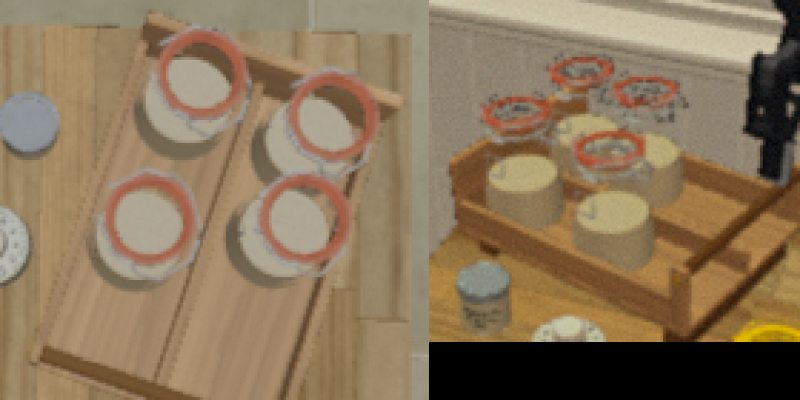

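F is still upright but moved only about 11 mm: its ring is now at (150,217), with BL's at (200,70). The grip slipped because the foot was pressed to the floor. I'll repeat with a real lift.

Request:
arm_command(plan=[{"dp": [-43,0,0],"spin": 0},{"dp": [-43,0,0],"spin": 0},{"dp": [-43,0,0],"spin": 0},{"dp": [-43,0,0],"spin": 0},{"dp": [0,0,0],"spin": 0}], grip=-1)

```text
clock: 12.6
position: [0.6635, 0.1125, 0.3751]
ee_rot: [0.156, 0.988, -0.002, 0.0]
ft_force: [-0.8, -0.5, -0.6]
grip_width: 1.005
grasp_force: 0.0
```

Request:
arm_command(plan=[{"dp": [0,0,25],"spin": 0},{"dp": [0,0,25],"spin": 0},{"dp": [0,0,12],"spin": 0},{"dp": [0,0,8],"spin": 0},{"dp": [0,0,0],"spin": 0}])

```text
clock: 13.1
position: [0.6594, 0.1162, 0.3068]
ee_rot: [0.154, 0.988, -0.0, -0.0]
ft_force: [-0.1, -0.4, 0.2]
grip_width: 1.001
grasp_force: 0.0
```

Request:
arm_command(plan=[{"dp": [0,0,0],"spin": 0},{"dp": [0,0,0],"spin": 0},{"dp": [0,0,0],"spin": 0},{"dp": [0,0,0],"spin": 0},{"dp": [0,0,0],"spin": 0}], grip=1, newtons=45)

```text
clock: 13.6
position: [0.6599, 0.1165, 0.3091]
ee_rot: [0.154, 0.988, 0.001, 0.001]
ft_force: [-0.0, 0.7, 6.0]
grip_width: 0.661
grasp_force: 47.2
```

Request:
arm_command(plan=[{"dp": [0,0,-2],"spin": 0},{"dp": [0,0,-2],"spin": 0},{"dp": [0,0,-1],"spin": 0},{"dp": [0,0,0],"spin": 0}])

```text
clock: 14.0
position: [0.6593, 0.1164, 0.3121]
ee_rot: [0.154, 0.988, -0.0, -0.0]
ft_force: [0.2, -0.8, -3.7]
grip_width: 0.664
grasp_force: 48.2
```

Request:
arm_command(plan=[{"dp": [-8,0,0],"spin": 0},{"dp": [-8,0,0.5],"spin": 0},{"dp": [-8,0,0.5],"spin": 0},{"dp": [-5,0,0.5],"spin": 0},{"dp": [0,0,0],"spin": 0}])

```text
clock: 14.5
position: [0.6877, 0.1069, 0.3103]
ee_rot: [0.154, 0.988, -0.0, -0.0]
ft_force: [0.4, -0.3, -4.1]
grip_width: 0.659
grasp_force: 48.2
```

Request:
arm_command(plan=[{"dp": [-2,0,0],"spin": 0},{"dp": [-2,0,0],"spin": 0},{"dp": [-1,0,0],"spin": 0},{"dp": [0,0,0],"spin": 0}])

```text
clock: 14.9
position: [0.6918, 0.106, 0.3108]
ee_rot: [0.154, 0.988, 0.0, 0.0]
ft_force: [0.0, 0.1, -4.2]
grip_width: 0.66
grasp_force: 48.3
```

Request:
arm_command(plan=[{"dp": [-2,0,0],"spin": 0},{"dp": [-1,0,1],"spin": 0},{"dp": [0,0,2],"spin": 0},{"dp": [0,0,1.5],"spin": 0},{"dp": [0,0,0],"spin": 0}])

```text
clock: 15.4
position: [0.6948, 0.1052, 0.3072]
ee_rot: [0.154, 0.988, 0.0, 0.001]
ft_force: [-3.0, 1.0, 4.1]
grip_width: 0.659
grasp_force: 48.7
```

Request:
arm_command(plan=[{"dp": [0,0,0],"spin": 0},{"dp": [0,0,0],"spin": 0},{"dp": [0,0,0],"spin": 0},{"dp": [0,0,0],"spin": 0}], grip=-0.7)

```text
clock: 15.8
position: [0.6947, 0.105, 0.3062]
ee_rot: [0.154, 0.988, 0.0, 0.0]
ft_force: [0.5, 0.4, 0.3]
grip_width: 0.847
grasp_force: 0.0
```

Request:
arm_command(plan=[{"dp": [0,0,-15],"spin": 0},{"dp": [0,0,-35],"spin": 0},{"dp": [40,0,-20],"spin": 0},{"dp": [45,0,0],"spin": 0},{"dp": [45,0,0],"spin": 0}])

```text
clock: 16.3
position: [0.5697, 0.1447, 0.3779]
ee_rot: [0.154, 0.988, 0.001, 0.001]
ft_force: [-0.1, 1.0, 0.4]
grip_width: 0.853
grasp_force: 0.0
```

Request:
arm_command(plan=[{"dp": [45,0,0],"spin": 0},{"dp": [30,0,0],"spin": 0},{"dp": [0,0,0],"spin": 0}])

```text
clock: 16.6
position: [0.4966, 0.1691, 0.3778]
ee_rot: [0.152, 0.988, 0.001, -0.0]
ft_force: [0.7, -0.3, 0.9]
grip_width: 0.851
grasp_force: 0.0
```

Run:
```python
import cv2,numpy as np
from workcell import viewer,manip
a=viewer.camera("top")[110:250,300:450];b=viewer.camera("side")[100:220,250:380]
a=cv2.resize(a,(429,400),interpolation=3);b=cv2.resize(b,(371,342),interpolation=3);b=np.vstack([b,np.zeros((58,371,3),np.uint8)])
cv2.imwrite("pics/g7.png",np.hstack([a,b])); o=manip.get_obs(); print(o["position"],o["clock"])
```

```text
[0.49932512 0.16745912 0.37765789] 16.7
```

View pics/g7.png

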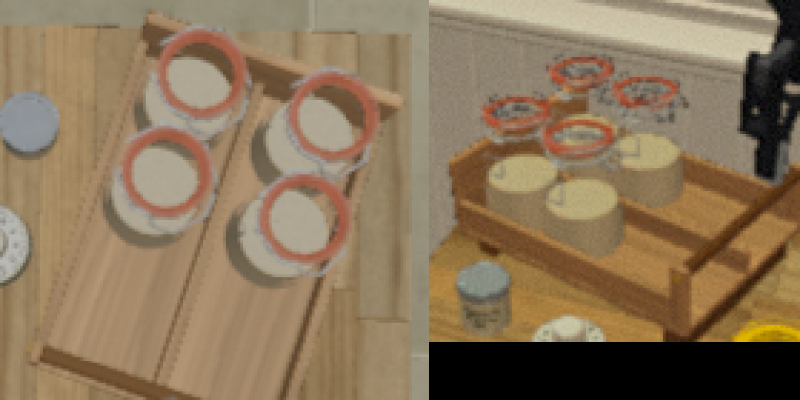

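All four jars stand. F's ring is at (165,172) and BL's at (202,72), 106.6 px apart; T is at (305,217) and BR at (333,116), 105 px apart. Both pairs come to about 72–73 mm, so they touch, and the back jars are where they were. I'll hand in.

```bash
python3 -c "
from workcell import manip
print(manip.hand_in())"
```

```text
the job is handed in; nothing more can be done
None
```

I stood the toppled jar up and slid both front jars back against the jars behind them, with all four upright, and handed the job in at about 17 s; the hand-in returned no verdict, but the last pictures put both pairs about 72–73 mm apart.

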